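Weigh a jar on the market stall's two-pan balance

TASK

Weigh the small jar on the counter balance: stand it gently on the round pan, and set steel weights side by side on the square pan until the beam is level and the pointer comes to rest between the two dark tabs. Nobody knows how heavy the jar is, so go by the beam; weights that are not needed stay standing on the counter, and the other goods stay where they are.

Things in the scene. Friction and masses are not known exactly. Their poses are not given: they have to be found in the camera images.
- balance: white counter balance, foot 130 x 340 x 30 mm, fixed on the counter. Origin: centre of its underside; its y axis runs along the beam, towards the round pan. The beam pivots 75 mm above the counter. At the middle an upright needle pointer on the beam (tip 207 mm above the counter) moves between two dark tabs at 200 mm height; a 52 mm wide white plate, 202 mm high, stands on the -x side of the pointer; carry things above it.
- beam (a joint): angle of the beam in rad, -0.18 to 0.18, at rest at 0 (level) when both pans are empty or equally loaded. Positive: the round pan is up and the square pan down; negative: the round pan is down. Spring-centred: it rests 0.0121 rad off level for every 10 g of difference between the pans, up to its stops at 0.18 (about 148 g), and settles within a second. The pointer is between the tabs while the angle is within about 0.04 rad of 0.
- goods_pan: the round steel pan, a flat disc 120 mm in diameter and 5 mm thick on a stem. Origin: on the beam's end pivot, 130 mm from the middle of the balance and 75 mm above the counter when level; the pan's upper face is 35 mm above the origin. It moves up and down with the beam (up to 23 mm each way), yields to a push of about 1.4 N for 23 mm when empty, and always stays horizontal; where on it the load stands does not matter.
- weight_pan: the square steel pan, a flat plate 110 x 110 mm and 5 mm thick at the beam's other end. Origin: on the end pivot, 130 mm from the middle and 75 mm above the counter when level; upper face 35 mm above the origin; axes parallel to the balance's, x and y along the plate's sides. Moves and stays horizontal like the round pan.
- jar: the small straight-sided green glass jar with a steel lid and a paper label, 54 mm in diameter and 80 mm high, standing upright on the counter; all other jars are larger. Its mass is unknown, 175 to 350 g. Origin: centre of its underside, z up.
- weight200: bright steel weight of 200 g: an upright cylinder 34 mm in diameter and 32 mm high with a small narrower knob on top (44 mm overall); it stands on the counter. Origin: centre of its underside, z up.
- weight100: bright steel weight of 100 g: an upright cylinder 26 mm in diameter and 28 mm high with a small narrower knob on top (40 mm overall); it stands on the counter. Origin: centre of its underside, z up.
- weight50: bright steel weight of 50 g: an upright cylinder 20 mm in diameter and 24 mm high with a small narrower knob on top (36 mm overall); it stands on the counter. Origin: centre of its underside, z up.
- artichokes_a: bystander: pot-bellied amber jar, 96 mm wide, 119 mm high. Origin: centre of its underside.
- artichokes_b: bystander: a second pot-bellied amber jar of the same size. Origin: centre of its underside.
- tall_jar: bystander: tall straight green jar, 74 mm wide, 130 mm high. Origin: centre of its underside.
- oil: bystander: green oil bottle, 64 mm wide, 220 mm high. Origin: centre of its underside.
- bowl: bystander: small white bowl, 84 mm wide, 40 mm high, between the jar's and the weights' places. Origin: centre of its underside.
- spoon: bystander: wooden spoon lying near the robot. Origin: under its middle.
- tin: bystander: low tin, 74 mm wide, 55 mm high. Origin: centre of its underside.
There are look-alikes about, which are no part of the job. What is shaped like the weight100 but blue is not meant. What is shaped like the weight200 but orange is not meant.

How it is judged (in metres and radians):
At the end, for the whole second after the job is handed in: The jar stands upright and at rest on the round pan (its centre within 55 mm of the pan's centre); every weight stands upright, either directly on the square pan or on the counter, none on the round pan; the beam is at rest within 0.04 rad of level, so that the pointer is between the tabs (value of joint beam between -0.04 and 0.04 rad and velocity of joint beam between -0.03 and 0.03 rad/s and horizontal distance between jar and goods_pan below 0.055 m and z of jar in the frame of goods_pan between 0.028 and 0.043 m and angle between jar's own z axis and vertical below 0.15 rad and linear speed of each of jar, weight200, weight100, weight50 below 0.03 m/s and angle between each of weight200, weight100, weight50's own z axis and vertical below 0.2 rad and ((z of weight200 in the frame of weight_pan between 0.028 and 0.043 m and x of weight200 in the frame of weight_pan between -0.057 and 0.057 m and y of weight200 in the frame of weight_pan between -0.057 and 0.057 m) or height (world z) of weight200 below 0.012 m) and ((z of weight100 in the frame of weight_pan between 0.028 and 0.043 m and x of weight100 in the frame of weight_pan between -0.057 and 0.057 m and y of weight100 in the frame of weight_pan between -0.057 and 0.057 m) or height (world z) of weight100 below 0.012 m) and ((z of weight50 in the frame of weight_pan between 0.028 and 0.043 m and x of weight50 in the frame of weight_pan between -0.057 and 0.057 m and y of weight50 in the frame of weight_pan between -0.057 and 0.057 m) or height (world z) of weight50 below 0.012 m)); the robot touches nothing.
It fails at once if the jar is tipped over by more than 0.6 rad (angle between jar's own z axis and vertical above 0.6 rad).
It fails at once if the jar is dropped (falls freely, out of the fingers, faster than 0.6 m/s) (contact force between the fingers and jar below 0.05 N and linear speed of jar above 0.6 m/s).
It fails at once if the jar is pressed hard on the round pan (more than 80 N) (contact force between jar and goods_pan above 80 N).
It fails at once if one of the other goods is pushed more than 40 mm from its place or upset (distance of any of artichokes_a, artichokes_b, tall_jar, oil, bowl, spoon, tin from where it was at the start of the episode above 0.04 m or angle between any of artichokes_a, artichokes_b, tall_jar, oil, bowl, tin's own z axis and vertical above 0.5 rad).
It also fails if it takes over 72 s, if anything falls off the work surface, if the arm or the gripper's body presses on something with over 40 N, if the wrist force passes 120 N, or if a joint passes its speed limit or range.

ROBOT

A 6-joint arm with a two-finger parallel gripper is mounted at the origin on the work surface. World frame = base frame: x ahead of the robot, y to its left, z up, the work surface at z = 0. Lengths are in mm, angles in rad, forces in N, time in s.
With the tool pointing down it reaches from about 400 to 925 mm from the base axis. Payload 12.5 kg.
Tool frame: the origin (TCP) lies at the very end of the fingers, on their centre line; the grasp point (between the pads) lies 19 mm behind it (env.grip_point_offset is the distance from the TCP to the grasp point, in mm); z points along the fingers, y is the direction in which the jaws open and shut (so a half turn about z gives the same grasp; the last joint's range is limited). The gripper opens to 95 mm and grips with 3 to 60 N. Pads are 20 mm wide; open, the fingers measure 119 mm over their backs; the gripper's body (75 mm by 180 mm) begins 59 mm behind the grasp point.
Start: joints at [-1.439, 0.491, 1.559, -0, 1.092, -0.106], TCP at [147.25, -607.424, 214.661] pointing down, gripper open.
Joint ranges: [-3.1, 3.1], [-0.84, 2.19], [0.05, 2.79], [-1.13, 4.28], [0.06, 2.93], [-2.69, 2.69]. Speed limits (rad/s): [2.22, 2.22, 2.79, 3.14, 3.14, 3.14].

INTERFACE

Orientations are given as [roll, pitch, yaw] about the fixed x, y, z axes, in that order (R = Rz(yaw) Ry(pitch) Rx(roll)).
In Python, from cell import env gives the robot as it stands.
- The arm moves only by the tool drive_tool, never from a script. Its argument "commands" is a list of rows, each an object of numbers: "dx", "dy", "dz": the shift along the world's x, y, z in mm; "yaw": the turn about the world's z in degrees. In form: [{"dx": .., "dy": .., "dz": .., "yaw": ..}, ...]. A call has 1 to 5 rows; each row shifts and turns the commanded pose from where the row before left it; what a row does not reach is not made up. A row lasts 1/12 s, in which the tool goes at most 41.7 mm and 7.16 degrees, less where a joint would pass 70% of its speed; a pose out of reach is approached as far as the arm can. A call with a gripper value outside its range is refused whole. "grip" is the opening, from 0 (shut) to 1 (fully open), set as the call begins (left out, the last holds). The fingers move at their own pace and stop on an object; the grip force is fixed at half the most. Time passes only in rows, so rows that do not move let the fingers close. It gives the time, the measured TCP pose, the force and the opening at its end, in the units of the state.
- env.state(): the state, without advancing time (a new reading comes with each control period).
- env.read_camera(name): name is "scene" or "top" or "wrist"; returns the picture (384x512x3 uint8, red, green, blue); there is no depth.
- env.calibration(name): a dict with "intrinsics" (3x3 intrinsics, pixels), "rvec" (rotation vector, rad) and "tvec" (3), from world to camera coordinates, as OpenCV has them. Camera axes: x right, y down, z forward; pixel columns grow to the right and rows downward; lengths in mm; the calibration is good to about 2 mm. The wrist camera is an equidistant fisheye: a pixel r from the principal point sees the ray r / f radians off the axis. A picture is of the moment at which its call begins: read the wrist's pose just before it. calibration takes no time and is no camera call; for the wrist camera it gives the pose at the moment of the call.
- env.job_done(): hands the job in, once; it reports no verdict.
Trained networks look in the newest picture that a camera, given by its name, has taken for a name from the list of things; names that differ only in an ending like _2 or _b are one class to them, and where a whole thing is asked for, a point or a joint stands for the part that bears it (a point fixed in the world has none). Each returns a list of dicts, best first, with "conf" (0 to 1); they miss things now and then, are a little off and sometimes report something else, mostly with a low value. They report only what shows in the picture. A call takes as long as a camera call. They do not tell look-alikes from the thing itself.
- env.trace(query, camera): "pixels" (384x512 bool, what is visible of it) and "pixel" ([column, row] in pixels, amid what is visible of it).
- env.place_of(query, camera): "pixel" ([column, row] in pixels: a listed point, or the origin of a listed thing).
The state is a dict: "t": time; "joints": joint angles; "qvel": joint speeds; "tau": joint torques, N m; "eef_pos": TCP position; "tcp_rot": TCP orientation; "ft_force": force on the tool from outside, world axes, zero at the start; "moment": the same for the moment, N m; "opening": opening from 0.0 (shut) to 1.0 (fully open).
Only numpy, scipy, OpenCV 4.12 (cv2) and the standard library are available. Lean on these libraries where they do the work, as an engineer would, in place of code of your own. Each camera call takes 0.05 s, during which the arm holds its last target.

## Working session

There is one attempt and no reset: what is moved stays moved. The work goes in short steps, Python scripts to look and compute and a tool call to move; the robot and the scene stay as the last step left them, time stands still between calls to the robot, and variables do not carry over. Pictures are saved under pics/ and viewed, and the job is handed in when it is done.

Besides the shell and the picture viewer there is one more tool, called after "Emit:" by a JSON object that holds its "api" and its "payload". drive_tool: Moves the arm, as the interface text tells. Its arguments: {"type":"object","properties":{"commands":{"type":"array"},"grip":{"type":"number"}},"required":["commands"]}

```bash
ls; mkdir -p pics; python3 - <<'E'
from cell import env
import cv2
print(env.state())
for n in ("scene","top","wrist"):
    im=env.read_camera(n); cv2.imwrite(f"pics/{n}0.png",im[:,:,::-1])
    c=env.calibration(n); print(n,c)
E
```

```text
pics
{'t': 0.0, 'joints': array([-1.43861781e+00,  4.91571913e-01,  1.55944673e+00, -2.22749979e-05,
        1.09169486e+00, -1.05600069e-01]), 'qvel': array([-0.00238034,  0.00137114, -0.00137438, -0.00129279, -0.00073598,
       -0.00153365]), 'tau': array([-3.92396003e-03, -6.12647438e+01, -2.58180696e+01,  6.90919929e-02,
        4.82215849e-02, -8.67824519e-05]), 'eef_pos': array([ 147.19994807, -607.16979973,  214.05501061]), 'tcp_rot': array([-3.14047597e+00, -9.84961570e-05,  2.37788809e-01]), 'ft_force': array([ 0.14362691,  0.0871079 , -0.07465498]), 'moment': array([0.05408847, 0.02633361, 0.01814528]), 'opening': 1.0015455193601213}
scene {'intrinsics': array([[439.31590373,   0.        , 253.12419736],
       [  0.        , 439.31590373, 184.87379002],
       [  0.        ,   0.        ,   1.        ]]), 'rvec': array([ 2.17568393,  1.22678129, -0.46512798]), 'tvec': array([-235.86412579, -236.03364779, 1493.71264899])}
top {'intrinsics': array([[486.37233056,   0.        , 252.65488719],
       [  0.        , 486.37233056, 191.5676099 ],
       [  0.        ,   0.        ,   1.        ]]), 'rvec': array([ 2.21675891, -2.16315828,  0.09975686]), 'tvec': array([ -37.84149277,  450.15580336, 1662.47025119])}
wrist {'intrinsics': array([[297.31863964,   0.        , 254.62632934],
       [  0.        , 297.31863964, 195.91816469],
       [  0.        ,   0.        ,   1.        ]]), 'rvec': array([-2.31558688,  1.81922199,  0.22285437]), 'tvec': array([-623.8785813 ,  -27.50476701,  390.05774955])}
```

View pics/scene0.png

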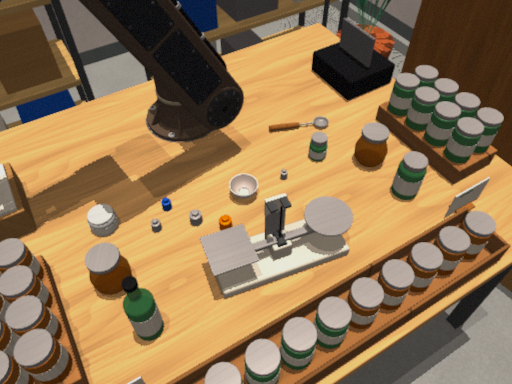

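View pics/top0.png

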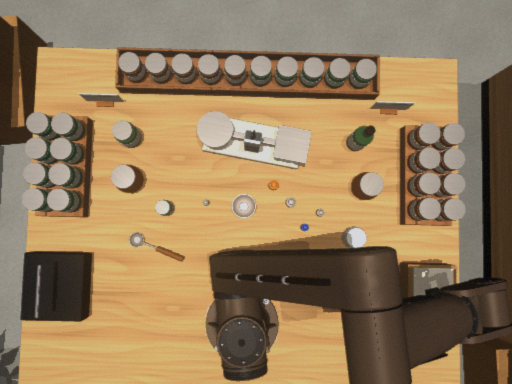

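View pics/wrist0.png

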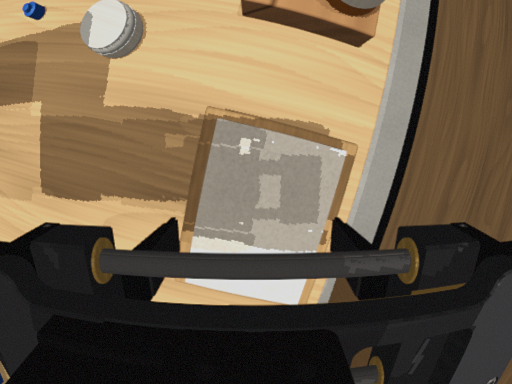

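```bash
cat > h.py <<'E'
from cell import env
import cv2, numpy as np
def ray(cam,px,c=None):
    c=c or env.calibration(cam); K=c["intrinsics"]; R=cv2.Rodrigues(np.array(c["rvec"]))[0]; t=np.array(c["tvec"]).reshape(3)
    if cam=="wrist":
        d=(np.array(px,float)-K[:2,2])/K[0,0]; r=np.hypot(*d)
        v=np.array([*(d/max(r,1e-9)*np.sin(r)),np.cos(r)])
    else:
        v=np.array([(px[0]-K[0,2])/K[0,0],(px[1]-K[1,2])/K[1,1],1.])
    return -R.T@t, R.T@v
def at(cam,px,z,c=None):
    o,v=ray(cam,px,c); return (o+v*(z-o[2])/v[2])
def proj(cam,P,c=None):
    c=c or env.calibration(cam); K=c["intrinsics"]; R=cv2.Rodrigues(np.array(c["rvec"]))[0]; t=np.array(c["tvec"]).reshape(3)
    p=R@np.array(P,float)+t
    if cam=="wrist":
        th=np.arctan2(np.hypot(p[0],p[1]),p[2]); d=p[:2]/np.hypot(p[0],p[1]); return K[:2,2]+K[0,0]*th*d
    return K[:2,2]+K[0,0]*p[:2]/p[2]
def snap(n,f):
    im=env.read_camera(n); cv2.imwrite(f"pics/{f}.png",im[:,:,::-1]); return im
E
python3 - <<'E'
from h import *
H=dict(jar=80,weight200=44,weight100=40,weight50=36)
for cam in ("top","scene"):
  for q in ["jar","weight200","weight100","weight50","goods_pan","weight_pan","balance","bowl"]:
    z={"goods_pan":75,"weight_pan":75}.get(q,0)
    for d in env.place_of(q,cam)[:4]:
        print(cam,q,round(d["conf"],2),np.round(d["pixel"],1),np.round(at(cam,d["pixel"],z),0))
im=cv2.imread("pics/top0.png"); cv2.imwrite("pics/topc.png",cv2.resize(im[110:260,130:400],None,fx=2.9,fy=2.9,interpolation=2))
im=cv2.imread("pics/scene0.png"); cv2.imwrite("pics/scc.png",cv2.resize(im[120:300,80:370],None,fx=2.7,fy=2.7,interpolation=2))
# hand-picked top pixels
for n,p,z in [("big?",(291,202.5),22),("mid?",(320,213),20),("small?",(206,203),18),("blue",(305,227),20),("orange",(273,185),22),("jar",(163,207),80),("rp",(215,130),110),("sp",(292,145),110)]:
    print(n,np.round(at("top",p,z)))
print(env.state()["t"])
E
```

```text
top jar 0.64 [166.8 202.5] [407. 270.   0.]
top weight200 0.59 [287.7 201.3] [ 421. -150.    0.]
top weight200 0.59 [306.8 227.3] [ 332. -218.    0.]
top weight200 0.54 [270.9 186.1] [473. -90.   0.]
top weight200 0.44 [207.3 200.6] [417. 130.   0.]
top weight100 0.59 [287.7 201.3] [ 421. -150.    0.]
top weight100 0.59 [306.8 227.3] [ 332. -218.    0.]
top weight100 0.54 [270.9 186.1] [473. -90.   0.]
top weight100 0.44 [207.3 200.6] [417. 130.   0.]
top weight50 0.59 [287.7 201.3] [ 421. -150.    0.]
top weight50 0.59 [306.8 227.3] [ 332. -218.    0.]
top weight50 0.54 [270.9 186.1] [473. -90.   0.]
top weight50 0.44 [207.3 200.6] [417. 130.   0.]
top goods_pan 0.81 [213.7 133.9] [638. 110.  75.]
top weight_pan 0.75 [287.5 145.9] [ 603. -139.   75.]
top balance 0.83 [248.7 144.3] [618.  -9.   0.]
top bowl 0.84 [246.7 211.4] [383.  -8.   0.]
scene weight200 0.62 [153.3 224.5] [ 368. -264.    0.]
scene weight200 0.62 [167.2 204.4] [ 323. -203.    0.]
scene weight200 0.56 [286.1 179.9] [423. 136.   0.]
scene weight200 0.49 [194.1 221.4] [ 417. -163.    0.]
scene weight100 0.62 [153.3 224.5] [ 368. -264.    0.]
scene weight100 0.62 [167.2 204.4] [ 323. -203.    0.]
scene weight100 0.56 [286.1 179.9] [423. 136.   0.]
scene weight100 0.49 [194.1 221.4] [ 417. -163.    0.]
scene weight50 0.62 [153.3 224.5] [ 368. -264.    0.]
scene weight50 0.62 [167.2 204.4] [ 323. -203.    0.]
scene weight50 0.56 [286.1 179.9] [423. 136.   0.]
scene weight50 0.49 [194.1 221.4] [ 417. -163.    0.]
scene goods_pan 0.77 [325.2 219.9] [639. 107.  75.]
scene weight_pan 0.73 [229.6 255. ] [ 603. -150.   75.]
scene balance 0.59 [279.3 256.3] [631. -24.   0.]
scene bowl 0.55 [245.  191.8] [399.   9.   0.]
big? [ 416. -160.   22.]
mid? [ 383. -260.   20.]
small? [407. 133.  18.]
blue [ 333. -209.   20.]
orange [475. -96.  22.]
jar [388. 269.  80.]
rp [644. 103. 110.]
sp [ 601. -151.  110.]
0.95
```

View pics/topc.png

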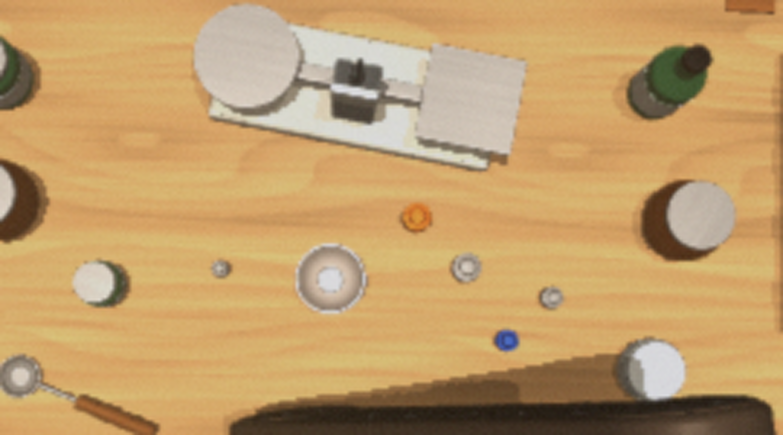

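View pics/scc.png

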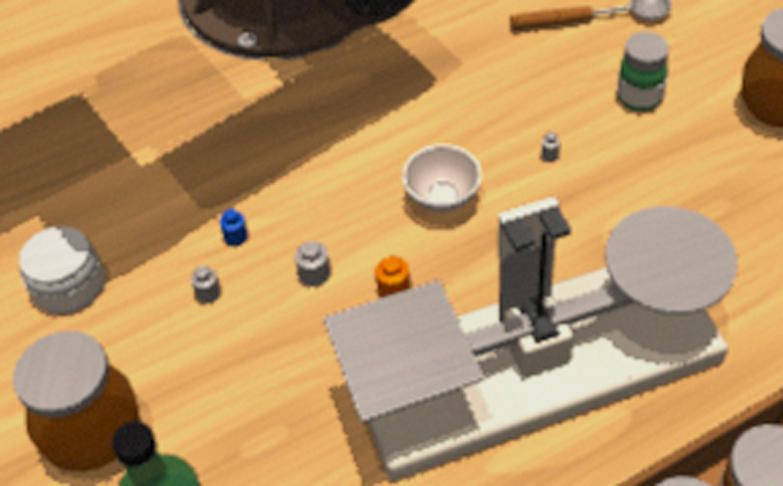

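The steel weights by size: 200 g at top pixel (291,202), 100 g at (320,213), 50 g at (206,203). The look-alikes are orange (273,185) and blue (305,227). The green jar with the steel lid is at (164,207); the other jars are all larger. The top and scene crops agree on these. I'll place the 200 g first, so the beam shows the jar's mass directly.

Emit:
{"api": "drive_tool", "payload": {"commands": [{"dx":18,"dy":30,"dz":0,"yaw":4.5},{"dx":18,"dy":30,"dz":0,"yaw":4.5},{"dx":18,"dy":30,"dz":0,"yaw":4.5},{"dx":18,"dy":30,"dz":0,"yaw":4.5},{"dx":18,"dy":30,"dz":0,"yaw":4.5}], "grip": 0.8}}

```text
t: 1.37
eef_pos: [237.7, -456.0, 214.7]
tcp_rot: [3.141, 0.0, 0.634]
ft_force: [0.1, -0.7, 0.6]
opening: 0.804
```

Emit:
{"api": "drive_tool", "payload": {"commands": [{"dx":18,"dy":30,"dz":0,"yaw":4.5},{"dx":18,"dy":30,"dz":0,"yaw":4.5},{"dx":18,"dy":30,"dz":0,"yaw":4.5},{"dx":18,"dy":30,"dz":0,"yaw":4.5},{"dx":18,"dy":30,"dz":0,"yaw":4.5}]}}

```text
t: 1.78
eef_pos: [327.8, -305.9, 214.9]
tcp_rot: [3.141, 0.0, 1.027]
ft_force: [0.3, -0.5, 0.2]
opening: 0.8
```

Emit:
{"api": "drive_tool", "payload": {"commands": [{"dx":18,"dy":30,"dz":-10,"yaw":4.5},{"dx":18,"dy":30,"dz":-10,"yaw":4.5},{"dx":18,"dy":30,"dz":-10,"yaw":4.5},{"dx":18,"dy":30,"dz":-10,"yaw":4.5},{"dx":18,"dy":30,"dz":-10,"yaw":4.5}]}}

```text
t: 2.2
eef_pos: [418.0, -155.9, 164.5]
tcp_rot: [3.141, 0.0, 1.42]
ft_force: [1.0, -1.2, 0.6]
opening: 0.799
```

```bash
python3 - <<'E'
from h import *
im=snap("wrist","w1"); c=env.calibration("wrist"); np.save("cw.npy",c,allow_pickle=True)
for d in env.trace("weight200","wrist"):
    m=d["pixels"]; ys,xs=np.where(m); print(round(d["conf"],2),np.round(d["pixel"],1),m.sum(),np.round(at("wrist",(xs.mean(),ys.mean()),25,c),0), np.median(im[m],0))
snap("top","t1")
for p in [(418,-163,0),(418,-163,44),(378,-262,0)]: print(p,np.round(proj("wrist",p,c)))
E
```

```text
0.7 [253.6 193.1] 906 [ 419. -150.   25.] [102.  97.  91.]
0.6 [196.5 230.7] 136 [ 347. -196.   25.] [20.  40.5 79. ]
0.59 [299.4 127.8] 861 [476. -91.  25.] [223. 142.  43.]
(418, -163, 0) [255. 193.]
(418, -163, 44) [255. 203.]
(378, -262, 0) [235. 273.]
```

View pics/w1.png

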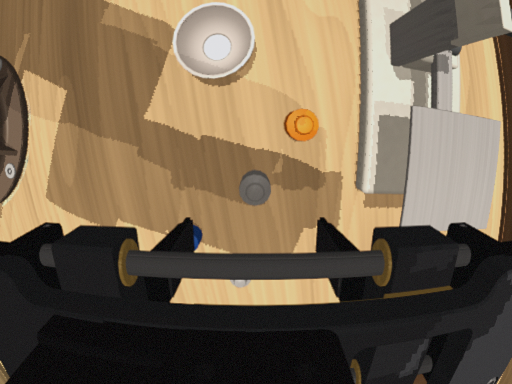

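View pics/t1.png

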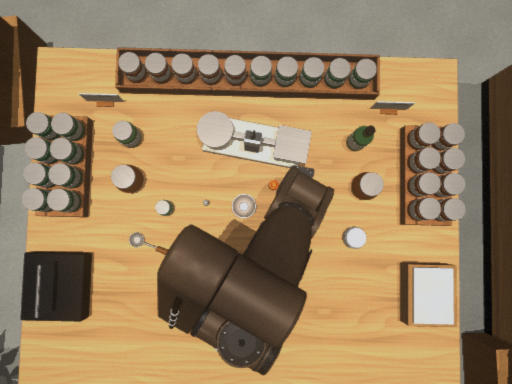

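```bash
python3 - <<'E'
from h import *
def tri(obs):
    A=np.zeros((3,3));b=np.zeros(3)
    for cam,px,c in obs:
        o,v=ray(cam,px,c); v/=np.linalg.norm(v); M=np.eye(3)-np.outer(v,v); A+=M;b+=M@o
    return np.linalg.solve(A,b)
c=np.load("cw.npy",allow_pickle=True).item()
ims={"top":cv2.imread("pics/top0.png"),"scene":cv2.imread("pics/scene0.png")}
for cam,px in [("scene",(195.6,217)),("scene",(156,225)),("scene",(283.5,174)),("top",(290.7,202)),("top",(320,212.5)),("top",(206.2,202.6))]:
    im=ims[cam]; x,y=map(int,np.round(px)); r=9
    w=im[y-r:y+r+1,x-r:x+r+1].astype(int); sat=w.max(2)-w.min(2); m=(sat<45).astype(np.uint8)
    n,l,s,ct=cv2.connectedComponentsWithStats(m); k=1+np.argmax(s[1:,4]); p=ct[k]+[x-r,y-r]
    print(cam,px,p.round(1),s[k],[np.round(at(cam,p,z)) for z in (18,22)])
print("wrist knob", [np.round(at("wrist",(254.5,185.5),z,c)) for z in (32,44)])
print(tri([("top",(290.7,202),None),("scene",(195.6,217),None)]))
# wrist cross-check: orange top centre, bowl
print("orange w",np.round(at("wrist",(304,124),38,c)),"top",np.round(at("top",(273.6,185),30)))
print("bowl rim w",np.round(at("wrist",(214,40),40,c)),"top",np.round(at("top",(244,206),40)))
print("pan corner w",np.round(at("wrist",(412,108),110,c)))
cv2.imwrite("pics/wc.png",cv2.resize(cv2.imread("pics/w1.png")[150:230,200:310],None,fx=6,fy=6,interpolation=2))
E
```

```text
scene (195.6, 217) [195.2 217.5] [  3   2  12  16 161] [array([ 419., -159.,   18.]), array([ 422., -160.,   22.])]
scene (156, 225) [155.6 225.1] [  4   3  10  13 101] [array([ 386., -261.,   18.]), array([ 389., -261.,   22.])]
scene (283.5, 174) [283.4 174.3] [ 6  4  6 11 52] [array([413., 131.,  18.]), array([416., 129.,  22.])]
top (290.7, 202) [290.3 201.9] [ 4  5 10  9 70] [array([ 418., -158.,   18.]), array([ 418., -157.,   22.])]
top (320, 212.5) [319.7 212.1] [ 5  6  8  7 41] [array([ 386., -260.,   18.]), array([ 386., -259.,   22.])]
top (206.2, 202.6) [205.5 202.1] [ 6  6  6  5 22] [array([410., 134.,  18.]), array([410., 134.,  22.])]
wrist knob [array([ 420., -147.,   32.]), array([ 420., -145.,   44.])]
[ 418.31863375 -158.21632787   18.71303415]
orange w [477. -91.  38.] top [474. -98.  30.]
bowl rim w [401.   6.  40.] top [399.   2.  40.]
pan corner w [559. -84. 110.]
```

View pics/wc.png

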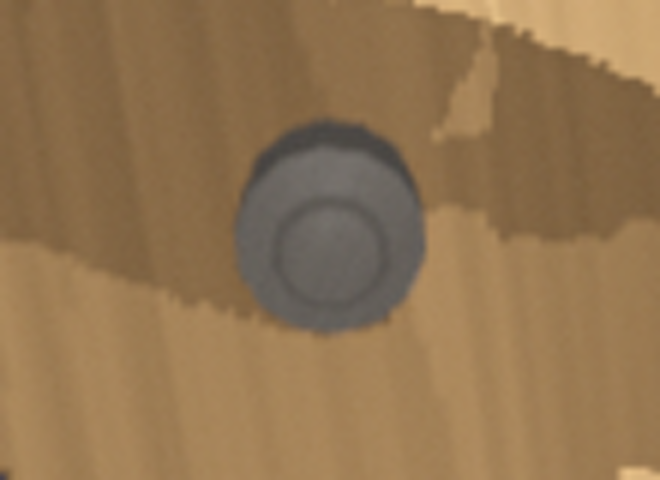

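Emit:
{"api": "drive_tool", "payload": {"commands": [{"dx":1,"dy":-1,"dz":-40},{"dx":0,"dy":0,"dz":-40},{"dx":0,"dy":0,"dz":-38},{"dx":0,"dy":0,"dz":-28},{"dx":0,"dy":0,"dz":-12}]}}

```text
invalid input
```

Emit:
{"api": "drive_tool", "payload": {"commands": [{"dz":0},{"dz":0},{"dz":0},{"dz":0},{"dz":0}], "grip": 0}}

```text
invalid input
```

Emit:
{"api": "drive_tool", "payload": {"commands": [{"dx":1,"dy":-1,"dz":-40,"yaw":0},{"dx":0,"dy":0,"dz":-40,"yaw":0},{"dx":0,"dy":0,"dz":-38,"yaw":0},{"dx":0,"dy":0,"dz":-28,"yaw":0},{"dx":0,"dy":0,"dz":-12,"yaw":0}]}}

```text
t: 2.77
eef_pos: [417.0, -159.1, 3.9]
tcp_rot: [-3.139, -0.001, 1.413]
ft_force: [0.9, -0.2, 0.1]
opening: 0.798
```

Emit:
{"api": "drive_tool", "payload": {"commands": [{"dx":0,"dy":0,"dz":0,"yaw":0},{"dx":0,"dy":0,"dz":0,"yaw":0},{"dx":0,"dy":0,"dz":0,"yaw":0},{"dx":0,"dy":0,"dz":0,"yaw":0}], "grip": 0}}

```text
t: 3.1
eef_pos: [418.8, -159.1, 7.9]
tcp_rot: [3.139, 0.001, 1.415]
ft_force: [-0.6, -0.2, 0.4]
opening: 0.574
```

Emit:
{"api": "drive_tool", "payload": {"commands": [{"dx":0,"dy":0,"dz":0,"yaw":0},{"dx":0,"dy":0,"dz":0,"yaw":0},{"dx":0,"dy":0,"dz":0,"yaw":0},{"dx":0,"dy":0,"dz":0,"yaw":0},{"dx":0,"dy":0,"dz":0,"yaw":0}]}}

```text
t: 3.52
eef_pos: [418.4, -158.5, 7.2]
tcp_rot: [3.141, 0.0, 1.416]
ft_force: [-1.3, 0.8, 7.6]
opening: 0.351
```

```bash
python3 - <<'E'
from h import *
s=env.state(); print(s["t"],s["eef_pos"],s["tcp_rot"],s["opening"])
im=snap("wrist","w2"); c=env.calibration("wrist")
# balance geometry from clean top picture
im=cv2.imread("pics/top0.png").astype(int)
for q in ["goods_pan","weight_pan"]:
    d=env.trace(q,"scene")
# threshold pans in top0: low saturation, bright-grey
sat=im.max(2)-im.min(2)
for n,(x0,x1,y0,y1) in dict(r=(190,238,105,155),s=(268,316,118,170)).items():
    w=sat[y0:y1,x0:x1]; v=im[y0:y1,x0:x1].mean(2); print(n,v[25,10:40:5])
cv2.imwrite("pics/bal.png",cv2.resize(cv2.imread("pics/top0.png")[105:175,190:320],None,fx=6,fy=6,interpolation=0))
E
```

```text
3.5167 [ 418.41857942 -158.50582051    7.1948306 ] [3.14071966e+00 3.36193895e-04 1.41602618e+00] 0.35068813829401563
r [189.33333333 191.         193.66666667 191.66666667 190.33333333
 192.        ]
s [188.         187.         192.66666667 192.         191.
 189.33333333]
```

View pics/bal.png

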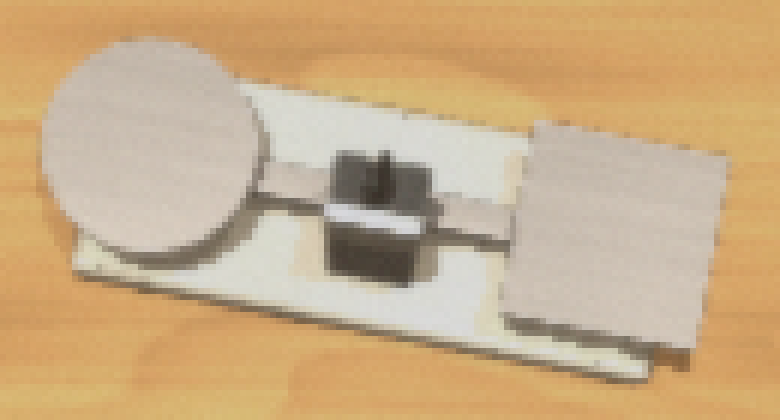

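View pics/w2.png

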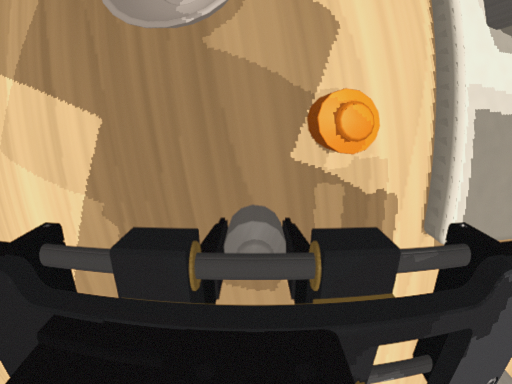

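The 200 g weight is gripped (opening 33 mm, and the picture shows it between the pads). Next, the pan centres.

```bash
python3 - <<'E'
from h import *
f=lambda x,y: at("top",(x/6+190-.42,y/6+105-.42),110)
S=f(615.2,236);R=f(151,145); d=R-S; print(S,R,np.linalg.norm(d)); yaw=np.arctan2(-d[0],d[1]);print("yaw",np.degrees(yaw),"mid",(S+R)/2)
Rz=np.array([[np.cos(yaw),-np.sin(yaw)],[np.sin(yaw),np.cos(yaw)]])
for n,o in dict(w200=(0,-30),w100=(0,7),w50=(0,38)).items(): print(n,S[:2]+Rz@o)
C=[f(535,122),f(728,156),f(695,348),f(503,318)]
print([np.round(q) for q in C],[np.linalg.norm(C[i]-C[i-1]).round() for i in range(4)])
E
```

```text
[ 604.40616181 -151.56967862  110.        ] [648.01608304 104.18638199 110.        ] 259.44746629268195
yaw -9.676650979248151 mid [626.21112243 -23.69164831 110.        ]
w200 [ 599.36353158 -181.1428401 ]
w100 [ 605.58277553 -144.66927427]
w50 [ 610.79349344 -114.11034073]
[array([ 667., -106.,  110.]), array([ 651., -213.,  110.]), array([ 544., -196.,  110.]), array([557., -91., 110.])] [np.float64(110.0), np.float64(108.0), np.float64(108.0), np.float64(106.0)]
```

Emit:
{"api": "drive_tool", "payload": {"commands": [{"dx":0,"dy":0,"dz":35,"yaw":0},{"dx":0,"dy":0,"dz":40,"yaw":0},{"dx":10,"dy":-1,"dz":40,"yaw":0},{"dx":20,"dy":-3,"dz":36,"yaw":0},{"dx":36,"dy":-4,"dz":0,"yaw":0}]}}

```text
t: 4.08
eef_pos: [485.0, -166.9, 164.7]
tcp_rot: [3.134, 0.003, 1.415]
ft_force: [2.0, -1.3, -0.9]
opening: 0.353
```

Emit:
{"api": "drive_tool", "payload": {"commands": [{"dx":38,"dy":-5,"dz":0,"yaw":0},{"dx":38,"dy":-5,"dz":0,"yaw":-0.7},{"dx":30,"dy":-4,"dz":0,"yaw":0},{"dx":10,"dy":-1,"dz":-8,"yaw":0},{"dx":0,"dy":0,"dz":-16,"yaw":0}]}}

```text
t: 4.5
eef_pos: [602.7, -181.6, 133.9]
tcp_rot: [3.139, 0.001, 1.405]
ft_force: [-0.6, 1.0, -2.5]
opening: 0.347
```

Emit:
{"api": "drive_tool", "payload": {"commands": [{"dx":0,"dy":0,"dz":-14,"yaw":0},{"dx":0,"dy":0,"dz":-10,"yaw":0},{"dx":0,"dy":0,"dz":-8,"yaw":0},{"dx":0,"dy":0,"dz":-6,"yaw":0}]}}

```text
t: 4.83
eef_pos: [599.8, -181.2, 94.9]
tcp_rot: [-3.141, -0.0, 1.404]
ft_force: [0.1, 1.9, -0.0]
opening: 0.347
```

```bash
python3 - <<'E'
from h import *
s=env.state(); print(s["t"],s["eef_pos"],s["ft_force"],s["opening"])
snap("scene","s2");im=cv2.imread("pics/s2.png"); cv2.imwrite("pics/s2c.png",cv2.resize(im[170:310,170:380],None,fx=3.5,fy=3.5,interpolation=2))
E
```

```text
4.8333 [ 599.77778497 -181.20607351   94.92221568] [ 0.10036433  1.89347185 -0.04914175] 0.34674413175965085
```

View pics/s2c.png

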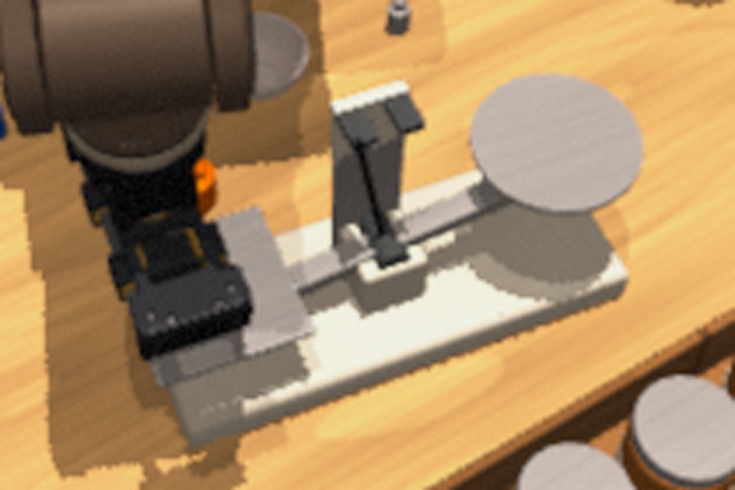

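Emit:
{"api": "drive_tool", "payload": {"commands": [{"dx":0,"dy":0,"dz":0,"yaw":0},{"dx":0,"dy":0,"dz":0,"yaw":0},{"dx":0,"dy":0,"dz":0,"yaw":0},{"dx":0,"dy":0,"dz":0,"yaw":0}], "grip": 0.8}}

```text
t: 5.22
eef_pos: [600.5, -181.6, 96.4]
tcp_rot: [3.14, 0.0, 1.404]
ft_force: [0.5, -0.1, -0.4]
opening: 0.573
```

Emit:
{"api": "drive_tool", "payload": {"commands": [{"dx":0,"dy":0,"dz":10,"yaw":0},{"dx":0,"dy":0,"dz":20,"yaw":0},{"dx":0,"dy":0,"dz":35,"yaw":0},{"dx":0,"dy":0,"dz":38,"yaw":0},{"dx":-10,"dy":0,"dz":35,"yaw":0}]}}

```text
t: 5.63
eef_pos: [590.9, -181.4, 236.4]
tcp_rot: [3.14, 0.0, 1.404]
ft_force: [0.6, -0.1, 0.6]
opening: 0.801
```

```bash
python3 - <<'E'
from h import *
s=env.state(); print(s["t"],s["eef_pos"],s["ft_force"],s["opening"])
snap("wrist","w3")
im=cv2.imread("pics/top0.png");cv2.imwrite("pics/jc.png",cv2.resize(im[180:235,130:220],None,fx=8,fy=8,interpolation=0))
E
```

```text
5.6333 [ 590.93510645 -181.40626225  236.44496738] [ 0.57921963 -0.09669602  0.57782909] 0.8005788548443992
```

View pics/w3.png

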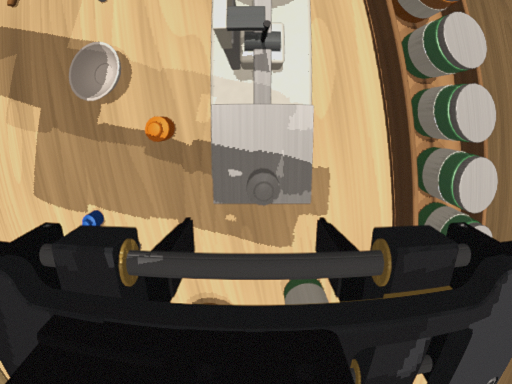

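View pics/jc.png

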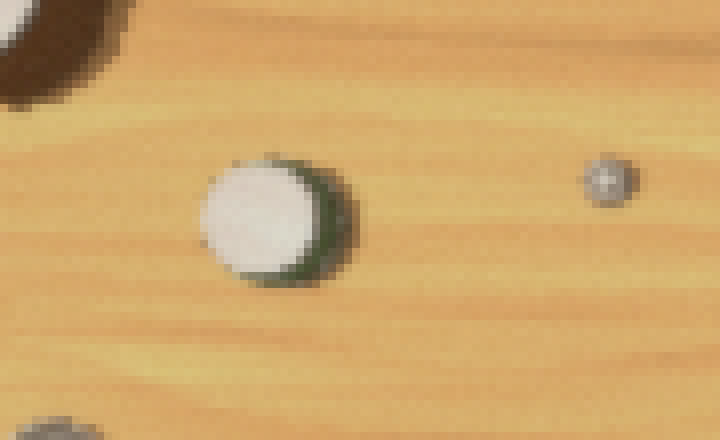

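```bash
python3 - <<'E'
from h import *
print(at("top",(162.3,206.9),80),at("scene",(319.1,137),80),at("scene",(317.3,155),10))
E
```

```text
[387.85628233 271.58528857  80.        ] [389.96034834 270.65873024  80.        ] [395.86127711 268.25165195  10.        ]
```

Emit:
{"api": "drive_tool", "payload": {"commands": [{"dx":-16,"dy":36,"dz":0,"yaw":0},{"dx":-16,"dy":36,"dz":0,"yaw":0},{"dx":-16,"dy":36,"dz":0,"yaw":0},{"dx":-16,"dy":36,"dz":0,"yaw":0},{"dx":-16,"dy":36,"dz":0,"yaw":0}]}}

```text
t: 6.1
eef_pos: [509.1, -0.1, 234.5]
tcp_rot: [3.14, -0.0, 1.403]
ft_force: [0.6, 0.6, -0.0]
opening: 0.799
```

Emit:
{"api": "drive_tool", "payload": {"commands": [{"dx":-16,"dy":36,"dz":0,"yaw":0},{"dx":-16,"dy":36,"dz":0,"yaw":0},{"dx":-16,"dy":36,"dz":0,"yaw":0},{"dx":-16,"dy":36,"dz":0,"yaw":0},{"dx":-16,"dy":36,"dz":-10,"yaw":0}]}}

```text
t: 6.52
eef_pos: [429.9, 180.2, 225.7]
tcp_rot: [3.138, -0.002, 1.403]
ft_force: [-0.4, 0.5, 1.0]
opening: 0.804
```

Emit:
{"api": "drive_tool", "payload": {"commands": [{"dx":-16,"dy":36,"dz":-15,"yaw":0},{"dx":-16,"dy":36,"dz":-15,"yaw":0},{"dx":-10,"dy":21,"dz":-20,"yaw":0},{"dx":0,"dy":0,"dz":0,"yaw":0}]}}

```text
t: 6.85
eef_pos: [385.8, 273.2, 172.1]
tcp_rot: [-3.139, 0.001, 1.407]
ft_force: [-0.3, -0.4, -0.4]
opening: 0.799
```

```bash
python3 - <<'E'
from h import *
s=env.state(); print(s["t"],s["eef_pos"],s["tcp_rot"],s["opening"])
c=env.calibration("wrist"); snap("wrist","w4")
for p in [(389,271,80),(389,271,0),(411,133,36)]: print(proj("wrist",p,c))
snap("scene","s4");im=cv2.imread("pics/s4.png"); cv2.imwrite("pics/s4c.png",cv2.resize(im[100:310,170:380],None,fx=2.8,fy=2.8,interpolation=2))
E
```

```text
6.85 [385.83346378 273.16671662 172.10551712] [-3.13911873e+00  1.40638014e-03  1.40721264e+00] 0.7985162262698962
[258.67118811 200.76790648]
[257.92988529 183.32659175]
[293.98631335 296.79902886]
```

View pics/w4.png

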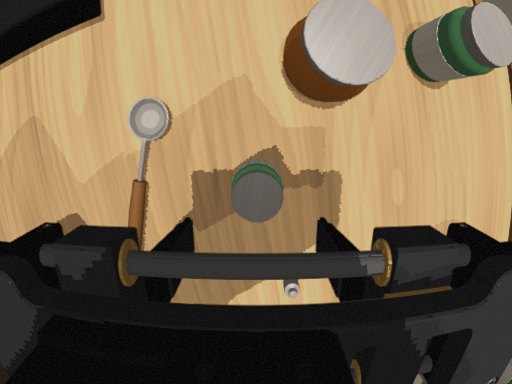

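View pics/s4c.png

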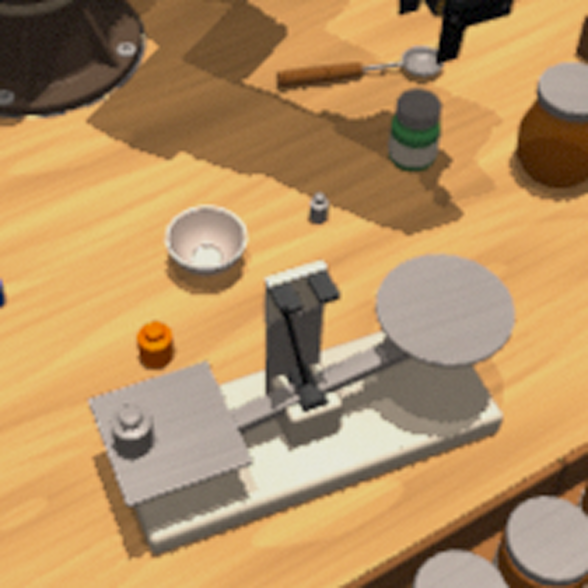

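Emit:
{"api": "drive_tool", "payload": {"commands": [{"dx":0,"dy":0,"dz":-40,"yaw":0},{"dx":0,"dy":0,"dz":-40,"yaw":0},{"dx":0,"dy":0,"dz":-34,"yaw":0},{"dx":0,"dy":0,"dz":-20,"yaw":0},{"dx":0,"dy":0,"dz":-7,"yaw":0}]}}

```text
t: 7.37
eef_pos: [388.8, 269.5, 31.3]
tcp_rot: [-3.14, 0.002, 1.402]
ft_force: [0.2, 0.0, -1.4]
opening: 0.802
```

Emit:
{"api": "drive_tool", "payload": {"commands": [{"dx":0,"dy":0,"dz":0,"yaw":0},{"dx":0,"dy":0,"dz":0,"yaw":0},{"dx":0,"dy":0,"dz":0,"yaw":0},{"dx":0,"dy":0,"dz":0,"yaw":0},{"dx":0,"dy":0,"dz":0,"yaw":0}], "grip": 0.0}}

```text
t: 7.78
eef_pos: [389.1, 270.9, 34.4]
tcp_rot: [3.14, -0.001, 1.404]
ft_force: [-0.1, -1.8, 10.1]
opening: 0.555
```

Emit:
{"api": "drive_tool", "payload": {"commands": [{"dx":0,"dy":0,"dz":0,"yaw":0}]}}

```text
t: 7.87
eef_pos: [389.2, 271.0, 34.4]
tcp_rot: [3.14, -0.001, 1.404]
ft_force: [-2.3, -2.2, 10.4]
opening: 0.556
```

Emit:
{"api": "drive_tool", "payload": {"commands": [{"dx":0,"dy":0,"dz":20,"yaw":0},{"dx":0,"dy":0,"dz":35,"yaw":0},{"dx":4,"dy":-2,"dz":38,"yaw":0},{"dx":14,"dy":-9,"dz":35,"yaw":0},{"dx":24,"dy":-15,"dz":24,"yaw":0}]}}

```text
t: 8.28
eef_pos: [429.9, 245.3, 189.0]
tcp_rot: [3.139, -0.002, 1.406]
ft_force: [1.7, 0.8, -2.6]
opening: 0.559
```

Emit:
{"api": "drive_tool", "payload": {"commands": [{"dx":32,"dy":-21,"dz":8,"yaw":0},{"dx":33,"dy":-22,"dz":0,"yaw":0},{"dx":33,"dy":-22,"dz":0,"yaw":0},{"dx":33,"dy":-22,"dz":0,"yaw":0},{"dx":33,"dy":-22,"dz":0,"yaw":0}]}}

```text
t: 8.7
eef_pos: [595.7, 134.3, 193.9]
tcp_rot: [3.141, -0.0, 1.404]
ft_force: [0.6, 1.5, -3.1]
opening: 0.556
```

Emit:
{"api": "drive_tool", "payload": {"commands": [{"dx":28,"dy":-17,"dz":0,"yaw":0},{"dx":17,"dy":-11,"dz":0,"yaw":0},{"dx":8,"dy":-4,"dz":0,"yaw":0},{"dx":0,"dy":0,"dz":0,"yaw":0}]}}

```text
t: 9.03
eef_pos: [648.4, 102.7, 192.9]
tcp_rot: [3.141, 0.0, 1.402]
ft_force: [-1.3, 0.2, -3.9]
opening: 0.558
```

```bash
python3 - <<'E'
from h import *
s=env.state(); print(s["t"],s["eef_pos"],s["ft_force"],s["opening"])
im=snap("scene","s5");im=cv2.imread("pics/s5.png"); cv2.imwrite("pics/s5c.png",cv2.resize(im[100:310,170:400],None,fx=2.8,fy=2.8,interpolation=2))
print(env.state()["ft_force"])
E
```

```text
9.0333 [648.42346191 102.72157088 192.85412769] [-1.33701013  0.24617855 -3.86216015] 0.5584886556404086
[-1.00812091 -0.39235983 -2.7408129 ]
```

View pics/s5c.png

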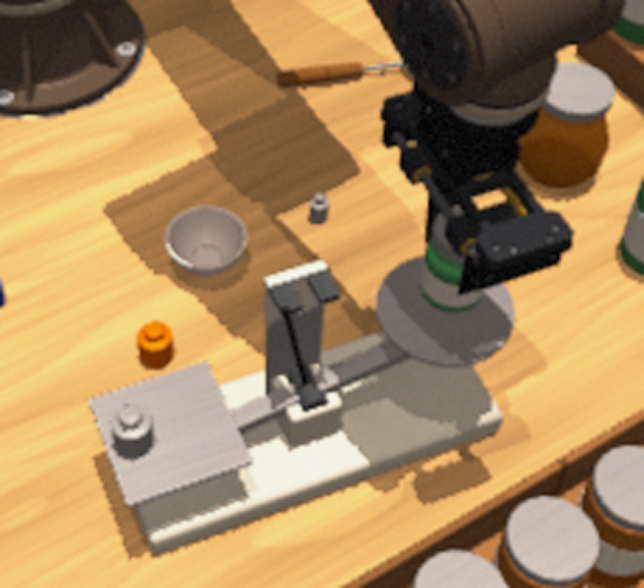

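Emit:
{"api": "drive_tool", "payload": {"commands": [{"dx":0,"dy":0,"dz":-16,"yaw":0},{"dx":0,"dy":0,"dz":-8,"yaw":0},{"dx":0,"dy":0,"dz":-6,"yaw":0},{"dx":0,"dy":0,"dz":-7,"yaw":0},{"dx":0,"dy":0,"dz":-8,"yaw":0}]}}

```text
t: 9.5
eef_pos: [647.4, 104.4, 148.3]
tcp_rot: [3.141, -0.0, 1.404]
ft_force: [0.0, 0.7, 0.2]
opening: 0.555
```

Emit:
{"api": "drive_tool", "payload": {"commands": [{"dx":0,"dy":0,"dz":-8,"yaw":0},{"dx":0,"dy":0,"dz":-7,"yaw":0},{"dx":0,"dy":0,"dz":0,"yaw":0},{"dx":0,"dy":0,"dz":0,"yaw":0},{"dx":0,"dy":0,"dz":0,"yaw":0}]}}

```text
t: 9.92
eef_pos: [647.6, 103.7, 133.2]
tcp_rot: [-3.142, 0.0, 1.404]
ft_force: [-1.0, 0.6, 0.5]
opening: 0.554
```

```bash
python3 - <<'E'
from h import *
s=env.state(); print(s["t"],s["eef_pos"],s["ft_force"],s["opening"])
im=snap("scene","s6");im=cv2.imread("pics/s6.png"); cv2.imwrite("pics/s6c.png",cv2.resize(im[100:310,170:400],None,fx=2.8,fy=2.8,interpolation=2))
print(env.state()["ft_force"])
E
```

```text
9.9167 [647.6403749 103.7034554 133.1755912] [-1.01543179  0.57673973  0.46298223] 0.554032599078908
[-0.7113813   0.47380038 -0.51520804]
```

View pics/s6c.png

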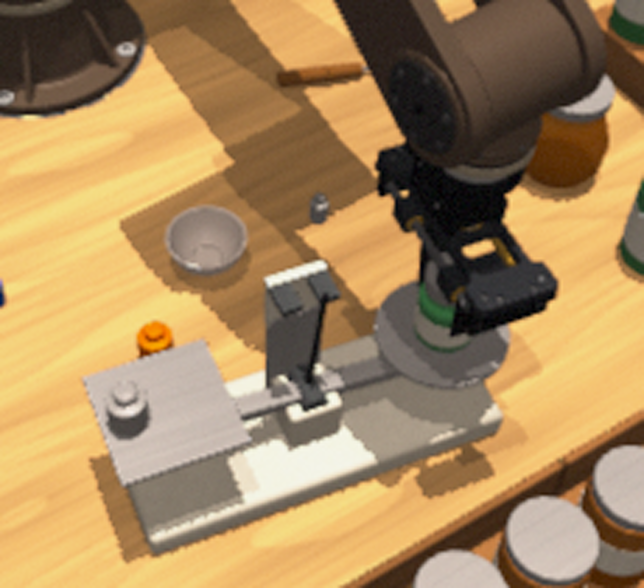

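Emit:
{"api": "drive_tool", "payload": {"commands": [{"dx":0,"dy":0,"dz":0,"yaw":0},{"dx":0,"dy":0,"dz":0,"yaw":0},{"dx":0,"dy":0,"dz":0,"yaw":0},{"dx":0,"dy":0,"dz":0,"yaw":0},{"dx":0,"dy":0,"dz":0,"yaw":0}], "grip": 0.85}}

```text
t: 10.38
eef_pos: [647.7, 103.7, 133.2]
tcp_rot: [3.141, -0.0, 1.404]
ft_force: [0.6, 0.1, 0.6]
opening: 0.83
```

Emit:
{"api": "drive_tool", "payload": {"commands": [{"dx":0,"dy":0,"dz":10,"yaw":0},{"dx":0,"dy":0,"dz":25,"yaw":0},{"dx":0,"dy":0,"dz":35,"yaw":0},{"dx":0,"dy":0,"dz":40,"yaw":0},{"dx":-20,"dy":0,"dz":20,"yaw":0}]}}

```text
t: 10.8
eef_pos: [630.2, 103.6, 267.9]
tcp_rot: [3.135, -0.001, 1.403]
ft_force: [0.2, 0.9, 1.2]
opening: 0.85
```

Emit:
{"api": "drive_tool", "payload": {"commands": [{"dx":-36,"dy":5,"dz":0,"yaw":0},{"dx":-40,"dy":5,"dz":0,"yaw":0},{"dx":-40,"dy":5,"dz":0,"yaw":0},{"dx":-40,"dy":5,"dz":0,"yaw":0},{"dx":-36,"dy":5,"dz":0,"yaw":0}], "grip": 0.55}}

```text
t: 11.22
eef_pos: [433.2, 128.8, 263.7]
tcp_rot: [3.141, -0.0, 1.404]
ft_force: [0.6, 1.8, 0.1]
opening: 0.575
```

```bash
python3 - <<'E'
from h import *
s=env.state(); print(s["t"],s["eef_pos"],s["ft_force"],s["opening"])
c=env.calibration("wrist")
snap("wrist","w7")
im=snap("scene","s7");im=cv2.imread("pics/s7.png"); cv2.imwrite("pics/s7c.png",cv2.resize(im[100:310,170:400],None,fx=2.8,fy=2.8,interpolation=2))
E
```

```text
11.2167 [433.23640507 128.78900672 263.68526552] [0.59091138 1.75794069 0.14522506] 0.5752428060665041
```

View pics/s7c.png

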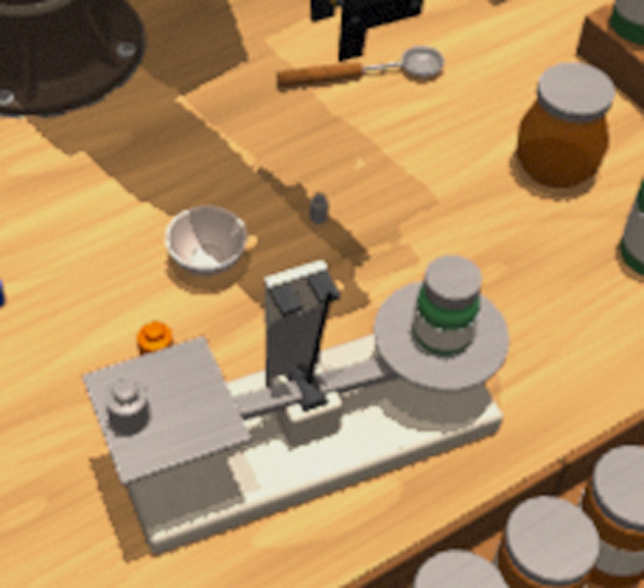

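View pics/w7.png

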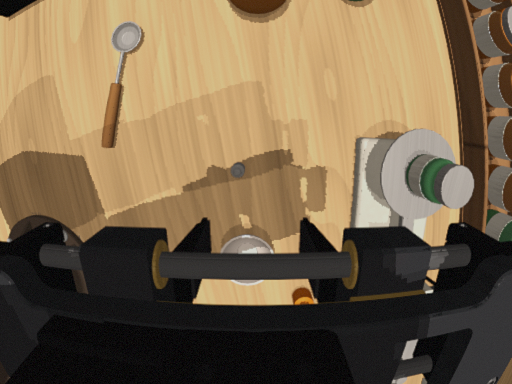

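```bash
cat >> h.py <<'E'
YB=np.radians(-9.68); MID=np.array([626.2,-23.7]); YD=np.array([-np.sin(YB),np.cos(YB)]); XD=np.array([np.cos(YB),np.sin(YB)])
def tip(a,cam="scene",L=132,xo=0):
    p=MID+XD*xo+YD*(-np.sin(a)*L); return proj(cam,[p[0],p[1],75+np.cos(a)*L])
E
python3 - <<'E'
from h import *
for a in np.arange(-.18,.19,.04): print(round(a,2),tip(a),tip(a,xo=10))
ims=[cv2.resize(cv2.imread(f"pics/{f}.png")[190:250,255:300],None,fx=8,fy=8,interpolation=0) for f in ("scene0","s7")]
cv2.imwrite("pics/ptr.png",np.hstack(ims))
E
```

```text
-0.18 [290.87696067 203.67748929] [292.73439909 206.97579681]
-0.14 [288.77020176 204.13148207] [290.61802794 207.4387183 ]
-0.1 [286.63936047 204.64825087] [288.47710069 207.96431819]
-0.06 [284.48873892 205.22704127] [286.31594357 208.55182364]
-0.02 [282.32272869 205.8669324 ] [284.13897399 209.2002951 ]
0.02 [280.14579658 206.56683794] [281.9506862  209.90862731]
0.06 [277.9624698  207.32550782] [279.75563632 210.67555113]
0.1 [275.77732051 208.14153091] [277.5584268  211.49963625]
0.14 [273.59495    209.01333848] [275.36369039 212.37929479]
0.18 [271.41997249 209.93920861] [273.17607383 213.31278571]
```

View pics/ptr.png

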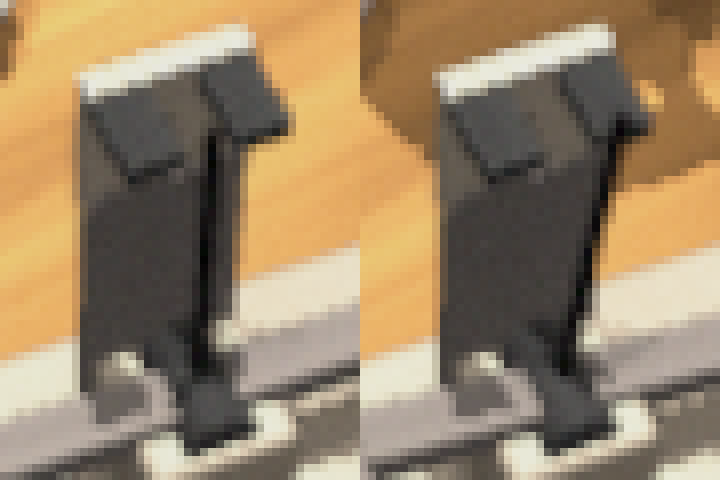

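Emit:
{"api": "drive_tool", "payload": {"commands": [{"dx":0,"dy":-39,"dz":0,"yaw":0},{"dx":0,"dy":-39,"dz":-10,"yaw":0},{"dx":0,"dy":-39,"dz":-10,"yaw":0},{"dx":0,"dy":-39,"dz":-10,"yaw":0},{"dx":0,"dy":-39,"dz":-10,"yaw":0}]}}

```text
t: 11.73
eef_pos: [435.9, -68.3, 223.4]
tcp_rot: [3.14, 0.0, 1.404]
ft_force: [0.7, 0.1, -1.0]
opening: 0.553
```

Emit:
{"api": "drive_tool", "payload": {"commands": [{"dx":0,"dy":-39,"dz":-10,"yaw":0},{"dx":-4,"dy":-39,"dz":-10,"yaw":0},{"dx":-10,"dy":-38,"dz":-10,"yaw":0},{"dx":-15,"dy":-36,"dz":-10,"yaw":0},{"dx":-15,"dy":-32,"dz":-10,"yaw":0}]}}

```text
t: 12.15
eef_pos: [391.4, -253.0, 173.1]
tcp_rot: [3.14, 0.001, 1.403]
ft_force: [1.4, -0.5, 0.7]
opening: 0.552
```

Emit:
{"api": "drive_tool", "payload": {"commands": [{"dx":-4,"dy":-10,"dz":-10,"yaw":0},{"dx":0,"dy":0,"dz":0,"yaw":0},{"dx":0,"dy":0,"dz":0,"yaw":0}]}}

```text
t: 12.4
eef_pos: [387.7, -260.5, 163.1]
tcp_rot: [-3.141, -0.0, 1.402]
ft_force: [-0.8, 0.1, -0.3]
opening: 0.552
```

```bash
python3 - <<'E'
from h import *
s=env.state(); print(s["t"],s["eef_pos"],s["ft_force"],s["opening"])
c=env.calibration("wrist"); snap("wrist","w8")
for p in [(386,-260,40),(386,-260,0)]: print(proj("wrist",p,c))
im=cv2.imread("pics/w8.png");cv2.imwrite("pics/w8c.png",cv2.resize(im[110:290,160:340],None,fx=3.2,fy=3.2,interpolation=2))
snap("scene","s8")
ims=[cv2.resize(cv2.imread(f"pics/{f}.png")[190:250,255:300],None,fx=8,fy=8,interpolation=0) for f in ("scene0","s8")]
cv2.imwrite("pics/ptr8.png",np.hstack(ims))
E
```

```text
12.4 [ 387.71784864 -260.53755688  163.0598052 ] [-0.81336814  0.09382926 -0.32887179] 0.5521723684731925
[252.89154865 191.3751906 ]
[253.098122   183.56066107]
```

View pics/w8c.png

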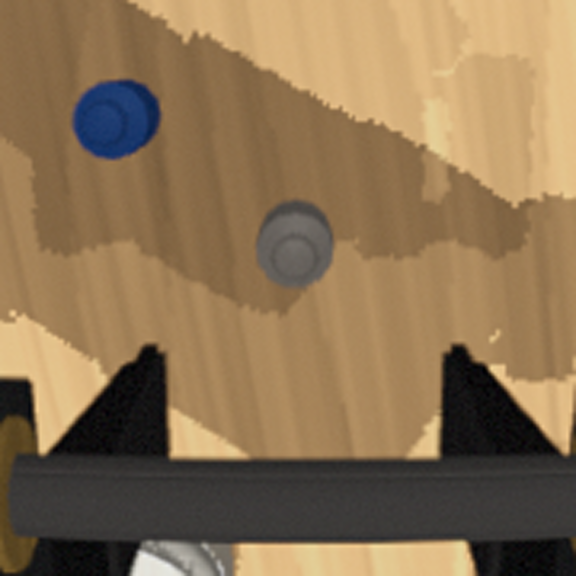

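View pics/ptr8.png

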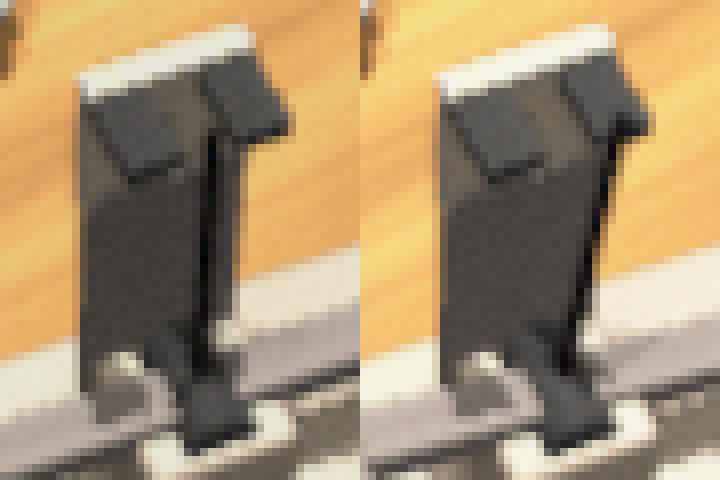

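Emit:
{"api": "drive_tool", "payload": {"commands": [{"dx":-1,"dy":0,"dz":-40,"yaw":0},{"dx":0,"dy":0,"dz":-40,"yaw":0},{"dx":0,"dy":0,"dz":-38,"yaw":0},{"dx":0,"dy":0,"dz":-28,"yaw":0},{"dx":0,"dy":0,"dz":-10,"yaw":0}]}}

```text
t: 12.92
eef_pos: [386.6, -258.5, 4.6]
tcp_rot: [-3.139, -0.002, 1.406]
ft_force: [-0.2, 0.4, 1.1]
opening: 0.548
```

Emit:
{"api": "drive_tool", "payload": {"commands": [{"dx":0,"dy":0,"dz":0,"yaw":0},{"dx":0,"dy":0,"dz":0,"yaw":0},{"dx":0,"dy":0,"dz":0,"yaw":0},{"dx":0,"dy":0,"dz":0,"yaw":0},{"dx":0,"dy":0,"dz":0,"yaw":0}], "grip": 0.0}}

```text
t: 13.33
eef_pos: [387.2, -260.6, 8.4]
tcp_rot: [3.139, 0.001, 1.404]
ft_force: [0.3, 0.2, 9.4]
opening: 0.263
```

Emit:
{"api": "drive_tool", "payload": {"commands": [{"dx":0,"dy":0,"dz":0,"yaw":0},{"dx":0,"dy":0,"dz":0,"yaw":0}]}}

```text
t: 13.5
eef_pos: [387.2, -260.6, 8.4]
tcp_rot: [3.139, 0.001, 1.404]
ft_force: [0.1, 3.2, 11.5]
opening: 0.259
```

Emit:
{"api": "drive_tool", "payload": {"commands": [{"dx":0,"dy":0,"dz":35,"yaw":0},{"dx":0,"dy":0,"dz":40,"yaw":0},{"dx":8,"dy":4,"dz":39,"yaw":0},{"dx":16,"dy":9,"dz":36,"yaw":0},{"dx":30,"dy":16,"dz":10,"yaw":0}]}}

```text
t: 13.92
eef_pos: [441.0, -232.4, 173.0]
tcp_rot: [3.135, 0.004, 1.401]
ft_force: [1.7, -1.3, -0.7]
opening: 0.261
```

Emit:
{"api": "drive_tool", "payload": {"commands": [{"dx":35,"dy":19,"dz":0,"yaw":0},{"dx":35,"dy":19,"dz":0,"yaw":0},{"dx":35,"dy":19,"dz":0,"yaw":0},{"dx":32,"dy":17,"dz":0,"yaw":0},{"dx":20,"dy":11,"dz":0,"yaw":0}]}}

```text
t: 14.33
eef_pos: [600.1, -144.3, 167.8]
tcp_rot: [3.14, 0.0, 1.405]
ft_force: [-0.1, -0.8, -1.0]
opening: 0.261
```

Emit:
{"api": "drive_tool", "payload": {"commands": [{"dx":8,"dy":4,"dz":-4,"yaw":0},{"dx":0,"dy":0,"dz":-14,"yaw":0},{"dx":0,"dy":0,"dz":-14,"yaw":0},{"dx":0,"dy":0,"dz":0,"yaw":0}]}}

```text
t: 14.67
eef_pos: [604.1, -142.1, 133.0]
tcp_rot: [-3.138, -0.0, 1.404]
ft_force: [-0.3, 0.1, -1.0]
opening: 0.261
```

```bash
python3 - <<'E'
from h import *
s=env.state(); print(s["t"],s["eef_pos"],s["ft_force"],s["opening"])
snap("wrist","w9")
E
```

```text
14.6667 [ 604.0586795  -142.11832328  132.99431592] [-0.26034692  0.12730491 -1.021977  ] 0.2614162435425108
```

View pics/w9.png

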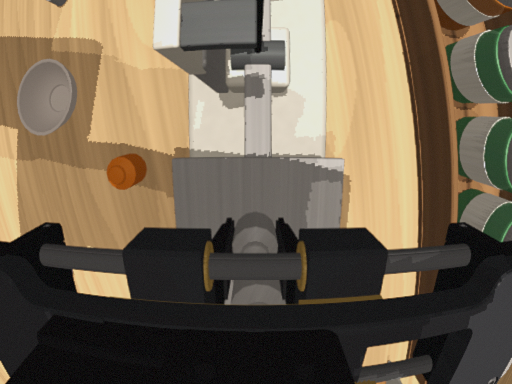

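Now lower slowly onto the pan (underside now about 126 mm; the pan is at about 122).

Emit:
{"api": "drive_tool", "payload": {"commands": [{"dx":0,"dy":0,"dz":-5,"yaw":0},{"dx":0,"dy":0,"dz":-5,"yaw":0},{"dx":0,"dy":0,"dz":-5,"yaw":0},{"dx":0,"dy":0,"dz":-2,"yaw":0},{"dx":0,"dy":0,"dz":0,"yaw":0}]}}

```text
t: 15.13
eef_pos: [605.4, -142.3, 117.6]
tcp_rot: [-3.141, -0.0, 1.403]
ft_force: [-0.8, -0.8, 0.3]
opening: 0.261
```

Emit:
{"api": "drive_tool", "payload": {"commands": [{"dx":0,"dy":0,"dz":0,"yaw":0},{"dx":0,"dy":0,"dz":0,"yaw":0},{"dx":0,"dy":0,"dz":0,"yaw":0},{"dx":0,"dy":0,"dz":0,"yaw":0},{"dx":0,"dy":0,"dz":0,"yaw":0}], "grip": 0.55}}

```text
t: 15.55
eef_pos: [605.7, -142.2, 118.1]
tcp_rot: [3.141, 0.0, 1.404]
ft_force: [0.1, -0.4, 0.2]
opening: 0.531
```

Emit:
{"api": "drive_tool", "payload": {"commands": [{"dx":0,"dy":0,"dz":5,"yaw":0},{"dx":0,"dy":0,"dz":20,"yaw":0},{"dx":0,"dy":0,"dz":35,"yaw":0},{"dx":0,"dy":0,"dz":40,"yaw":0},{"dx":-10,"dy":0,"dz":30,"yaw":0}]}}

```text
t: 15.97
eef_pos: [596.7, -142.3, 251.1]
tcp_rot: [3.139, 0.0, 1.404]
ft_force: [0.6, -0.8, 0.7]
opening: 0.55
```

Emit:
{"api": "drive_tool", "payload": {"commands": [{"dx":-35,"dy":0,"dz":0,"yaw":0},{"dx":-40,"dy":0,"dz":0,"yaw":0},{"dx":-40,"dy":0,"dz":0,"yaw":0},{"dx":-30,"dy":0,"dz":0,"yaw":0},{"dx":0,"dy":0,"dz":0,"yaw":0}]}}

```text
t: 16.38
eef_pos: [446.2, -141.5, 248.8]
tcp_rot: [-3.141, -0.0, 1.403]
ft_force: [1.5, -0.5, 0.9]
opening: 0.546
```

```bash
python3 - <<'E'
from h import *
s=env.state(); print(s["t"],s["eef_pos"],s["ft_force"],s["opening"])
snap("scene","s9");snap("top","t9")
im=cv2.imread("pics/s9.png"); cv2.imwrite("pics/s9c.png",cv2.resize(im[100:310,150:400],None,fx=2.8,fy=2.8,interpolation=2))
ims=[cv2.resize(cv2.imread(f"pics/{f}.png")[190:250,255:300],None,fx=8,fy=8,interpolation=0) for f in ("scene0","s9")]
cv2.imwrite("pics/ptr9.png",np.hstack(ims))
E
```

```text
16.3833 [ 446.17049482 -141.50815742  248.77283814] [ 1.52747024 -0.52081495  0.92868315] 0.545895236129733
```

View pics/s9c.png

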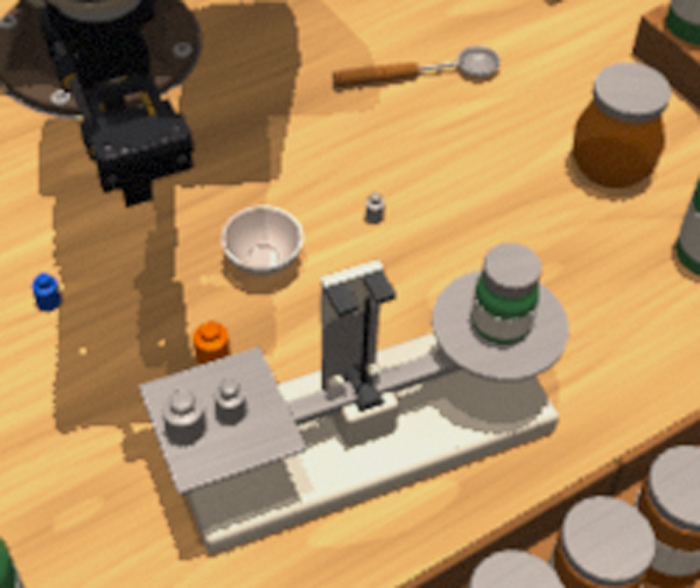

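View pics/ptr9.png

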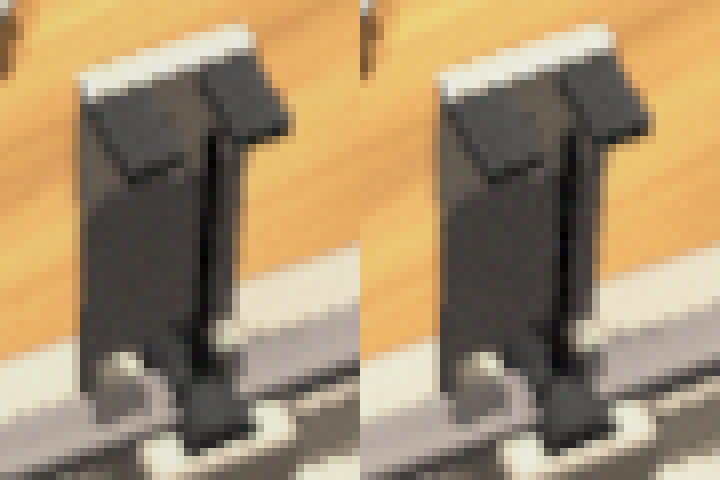

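The pointer is almost exactly where it was with the pans empty. I'll let it settle and measure once more.

Emit:
{"api": "drive_tool", "payload": {"commands": [{"dx":0,"dy":0,"dz":0,"yaw":0},{"dx":0,"dy":0,"dz":0,"yaw":0},{"dx":0,"dy":0,"dz":0,"yaw":0},{"dx":0,"dy":0,"dz":0,"yaw":0},{"dx":0,"dy":0,"dz":0,"yaw":0}]}}

```text
t: 16.9
eef_pos: [451.0, -142.2, 247.7]
tcp_rot: [-3.141, -0.0, 1.404]
ft_force: [0.6, -0.4, -0.0]
opening: 0.552
```

```bash
python3 - <<'E'
from h import *
snap("scene","s10")
def cols(f):
    g=cv2.imread(f"pics/{f}.png").mean(2); r=[]
    for y in range(210,230):
        w=np.clip(45-g[y,278:288],0,None); r.append((w*np.arange(278,288)).sum()/w.sum() if w.sum()>0 else np.nan)
    return np.array(r)
a,b,c=cols("scene0"),cols("s9"),cols("s10"); print(np.round(a[::3],2),np.round(b[::3],2),np.round(c[::3],2)); print(np.nanmean(c[:8]-a[:8]),np.nanmean(c-b))
print("px per rad near tip",(tip(.02)-tip(-.02))/.04)
print(env.state()["ft_force"],env.state()["t"])
E
```

```text
[281.16 280.69 280.52 280.31 280.24 279.97 279.93] [280.84 280.42 280.35 280.23 280.05 279.93 279.7 ] [280.78 280.45 280.27 280.32 280.07 279.81 279.61]
-0.3107907217069723 -0.02031097111411384
px per rad near tip [-54.42330262  17.49763847]
[-0.44697176 -0.45885211  0.27146668] 16.95
```

```bash
python3 -c "
from cell import env
print(env.job_done())"
```

```text
the job is handed in; nothing more can be done
None
```

I weighed the jar and handed the job in at about 17 s. The beam balances with the 200 g and 100 g weights on the square pan, so the jar weighs roughly 295 g.

- **Steps:** I placed the 200 g weight first, then stood the jar on the round pan. The beam then read about -0.11 rad, meaning roughly 90 g was missing, so I added the 100 g weight. The 50 g weight was never touched and still stands on the counter.
- **Beam:** In the last pictures the pointer rests between the tabs. It is within about 0.3 px of where it sat with empty pans, or roughly +0.006 rad. It did not move between two pictures half a second apart.
- **Positions:** The jar and both weights stand upright on their pans. The gripper is well clear, and I saw nothing else moved.
- **What disagreed:**
  - The networks' positions were up to about 18 mm off my own measurements, so I used mine. My crops from the top and scene views agreed to within about 4 mm for the weights and about 8 mm for the jar.
  - My first wrist-camera reading was about 7 mm off the other views, probably because the arm was still moving. Later wrist readings agreed.

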